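# File a row of ground specimen mounts in the storage rack

### The arm

A 6-joint arm with a two-finger parallel gripper is mounted at the origin on the work surface. World frame = base frame: x ahead of the robot, y to its left, z up, the work surface at z = 0. Lengths are in mm, angles in rad, forces in N, time in s.
With the tool pointing down it reaches from about 375 to 900 mm from the base axis. Payload 3.1 kg.
Tool frame: the origin (TCP) lies on the centre line of the jaws, within the pads' length; the fingertips stand 25 mm ahead of it and the grasp point (between the pads) lies 6 mm ahead of it; z points along the fingers, y is the direction in which the jaws open and shut (so a half turn about z gives the same grasp; the last joint's range is limited). The gripper opens to 85 mm and grips with 20 to 120 N. Pads are 22 mm wide; open, the fingers measure 114 mm over their backs; the gripper's body (76 mm by 85 mm) begins 54 mm behind the grasp point. The pads swing forward as they close: fully open they stand 13 mm farther back than shut.
Start: joints at [1.153, 0.527, 1.433, -0, 1.181, -0.178], TCP at [147.795, 607.251, 256.31] pointing down, gripper open.
Joint ranges: [-3.08, 3.08], [-0.75, 2.2], [0.22, 2.44], [-1.43, 4.57], [0, 2.65], [-2.85, 2.85]. Speed limits (rad/s): [2.79, 2.79, 3.14, 3.14, 3.14, 3.14].

### API

Orientations are given as [roll, pitch, yaw] about the fixed x, y, z axes, in that order (R = Rz(yaw) Ry(pitch) Rx(roll)).
In Python, from rig import get_state, grab_frame, close_job gives the robot as it stands.
- The arm moves only by the tool jog_arm, never from a script. Its argument "steps" is a list of rows, each a list of 6 numbers: the shift along the tool's x, y, z in m, then the turn, a rotation vector about the tool's x, y, z in degrees. In form: [[tx, ty, tz, wx, wy, wz], ...]. A call has 1 to 20 rows; each row is the pose to reach, as a shift and turn from the pose commanded when the call began, along the tool's axes at that moment; what a row does not reach only later rows make up. A row lasts 1/8 s, in which the tool goes at most 62.5 mm and 10.7 degrees, less where a joint would pass 70% of its speed; a pose out of reach is approached as far as the arm can. A call with a gripper value outside its range is refused whole. "jaw" is the opening, from 0 (shut) to 1 (fully open), set as the call begins (left out, the last holds). The fingers move at their own pace and stop on an object; "newtons" is the grip in N (left out, the last holds). Time passes only in rows, so rows that repeat a pose let the fingers close. It gives the time, the measured TCP pose, the force and the opening at its end, in the units of the state.
- get_state(): the state, without advancing time (a new reading comes with each control period).
- grab_frame(name): name is "scene" or "top" or "wrist"; returns a dict with "pixels" (480x640x3 uint8, red, green, blue), "K" (3x3 intrinsics, pixels), "R" (3x3) and "t" (3): a world point X has camera coordinates R X + t; the wrist camera has in their place "T_tool_cam" (4x4, takes a point from camera to tool coordinates, whose origin is the TCP and whose axes are the flange's). Camera axes: x right, y down, z forward; pixel columns grow to the right and rows downward; lengths in mm; the calibration is good to about 2 mm. A picture is of the moment at which its call begins: read the wrist's pose just before it. There is no depth.
- close_job(): hands the job in, once; it reports no verdict.
The state is a dict: "time": time; "joint_pos": joint angles; "qd": joint speeds; "effort": joint torques, N m; "tool_pos": TCP position; "orientation": TCP orientation; "ft_force": force on the tool from outside, world axes, zero at the start; "torque": the same for the moment, N m; "gripper_width": finger opening in mm.
Only numpy, scipy, OpenCV 4.12 (cv2) and the standard library are available. Lean on these libraries where they do the work, as an engineer would, in place of code of your own. Each camera call takes 0.05 s, during which the arm holds its last target.

### The job

Four black specimen mounts stand in a row on the white grinding tray; move them all into the empty wooden storage rack, one to a pocket, keeping their sequence. The mount at the left end of the tray (left as the robot sees it) goes into the pocket next to the rack's steel post, the next one into the second pocket from the post, and so on, so the one at the tray's right end lands farthest from the post. Set each down on its pocket's floor, upright with the inlay up, without dropping it.

Things in the scene. Friction and masses are not known exactly. Their poses are not given: they have to be found in the camera images.
- mount_round_large: Loose specimen mount: black resin round disc, diameter 38 mm, 30 mm tall, about 70 g, with a small steel inlay in its top face. Origin: centre of its underside; z up. Starts in one of four aluminium seats on the white tray (its underside 12 mm above the table), turned at most 0.15 rad from the seat's axes.
- mount_round_small: Loose specimen mount: black resin round disc, diameter 25 mm, 30 mm tall, about 70 g, with a small steel inlay in its top face. Origin: centre of its underside; z up. Starts in one of four aluminium seats on the white tray (its underside 12 mm above the table), turned at most 0.15 rad from the seat's axes.
- mount_square: Loose specimen mount: black resin square block, 30 x 30 mm, 30 mm tall, about 70 g, with a small steel inlay in its top face. Origin: centre of its underside; z up. Starts in one of four aluminium seats on the white tray (its underside 12 mm above the table), turned at most 0.15 rad from the seat's axes.
- mount_oblong: Loose specimen mount: black resin oblong block, 22 mm along its own x and 40 mm along its own y (its y lies roughly along the row at the start), 30 mm tall, about 70 g, with a small steel inlay in its top face. Origin: centre of its underside; z up. Starts in one of four aluminium seats on the white tray (its underside 12 mm above the table), turned at most 0.15 rad from the seat's axes.
- seat_round_large: Fixed aluminium square seat where mount_round_large starts, one of four alike in a row on the white tray, 62 mm apart along the seats' own y; their order differs at every start. Own +y points to the robot's left within 0.3 rad. Pocket 56 mm square, rim 6 mm thick; floor 12 mm, rim top 20 mm above the table. Origin: centre of the underside, 6 mm above the table.
- seat_round_small: Fixed aluminium square seat where mount_round_small starts, one of four alike in a row on the white tray, 62 mm apart along the seats' own y; their order differs at every start. Own +y points to the robot's left within 0.3 rad. Pocket 56 mm square, rim 6 mm thick; floor 12 mm, rim top 20 mm above the table. Origin: centre of the underside, 6 mm above the table.
- seat_square: Fixed aluminium square seat where mount_square starts, one of four alike in a row on the white tray, 62 mm apart along the seats' own y; their order differs at every start. Own +y points to the robot's left within 0.3 rad. Pocket 56 mm square, rim 6 mm thick; floor 12 mm, rim top 20 mm above the table. Origin: centre of the underside, 6 mm above the table.
- seat_oblong: Fixed aluminium square seat where mount_oblong starts, one of four alike in a row on the white tray, 62 mm apart along the seats' own y; their order differs at every start. Own +y points to the robot's left within 0.3 rad. Pocket 56 mm square, rim 6 mm thick; floor 12 mm, rim top 20 mm above the table. Origin: centre of the underside, 6 mm above the table.
- rack: Fixed wooden rack, 74 (own x) by 320 mm (own y); four empty pockets, centres at x = 0, y = -93, -31, 31, 93 mm, 56 mm square inside, rims 6 mm thick; floors 12 mm, rim tops 20 mm above the table. Origin: centre of its underside, on the table. Left or right of the tray; own +y points to the robot's left within 0.3 rad. Rack and tray are clear of clutter to 70 mm either side of their centre lines.
- post: Fixed steel post with a ball top, 50 mm tall and 22 mm across the foot, on one end of the rack (either end: own y = +143 or -143 mm in the rack's frame), marking the rack's first pocket, whose centre is 50 mm from it. The other end has a low plain wooden strip. Origin: centre of its underside, 12 mm above the table.
Things that resemble listed ones, but are neither listed nor needed, are in the scene too. Leave any purple or yellow look-alike of the mount_round_small alone.

How it is judged:
By the outcome, as a careful person would: the job done as asked, in the order asked, and still so for the second after the job is handed in, with the robot touching nothing.
It also fails if it takes over 88 s, if anything falls off the work surface, if the arm or the gripper's body presses on something with over 40 N, if the wrist force passes 120 N, or if a joint passes its speed limit or range.

## Working session

There is one attempt and no reset: what is moved stays moved. The work goes in short steps, Python scripts to look and compute and a tool call to move; the robot and the scene stay as the last step left them, time stands still between calls to the robot, and variables do not carry over. Pictures are saved under pics/ and viewed, and the job is handed in when it is done.

Besides the shell and the picture viewer there is one more tool, called after "Request:" as name(argument=value, ...) on one line, values as JSON. jog_arm: Moves the arm, as the interface text tells. Its arguments: {"type":"object","properties":{"steps":{"type":"array"},"jaw":{"type":"number"},"newtons":{"type":"number"}},"required":["steps"]}

```bash
mkdir -p pics; ls; python3 - <<'E'
from rig import *
import cv2,numpy as np,pickle
s=get_state();print(s)
for n in("top","scene","wrist"):
    f=grab_frame(n);cv2.imwrite(f"pics/{n}0.png",f["pixels"][:,:,::-1]);pickle.dump(f,open(n+".pkl","wb"))
    print(n,{k:np.round(v,3).tolist() for k,v in f.items() if k!="pixels"})
E
```

```text
pics
{'time': 0.0, 'joint_pos': array([ 1.15349565e+00,  5.28493108e-01,  1.43388583e+00, -1.66540950e-06,
        1.18141924e+00, -1.78463989e-01]), 'qd': array([ 2.57960557e-04, -9.32052931e-04,  4.79143123e-05, -2.85334402e-05,
        1.06898659e-03, -1.06526206e-03]), 'effort': array([-8.19844945e-05, -4.42346549e+01, -1.78030050e+01, -5.15748127e-05,
        8.20201007e-03,  1.36600482e-05]), 'tool_pos': array([147.53598758, 606.65789864, 255.32225862]), 'orientation': array([-3.13942189e+00, -3.90004111e-04,  2.90275617e+00]), 'ft_force': array([-0.28301555, -0.80140659, -0.74954089]), 'torque': array([ 0.02901141,  0.02091221, -0.01964423]), 'gripper_width': 85.23514248175006}
top {'K': [[602.924, 0.0, 321.322], [0.0, 602.924, 248.723], [0.0, 0.0, 1.0]], 'R': [[-0.106, -0.994, -0.003], [-0.974, 0.104, -0.2], [0.2, -0.018, -0.98]], 't': [50.383, 505.474, 1272.058]}
scene {'K': [[554.909, 0.0, 314.084], [0.0, 554.909, 238.551], [0.0, 0.0, 1.0]], 'R': [[0.623, 0.782, 0.003], [0.529, -0.418, -0.739], [-0.576, 0.462, -0.674]], 't': [-319.181, -254.597, 1240.567]}
wrist {'K': [[421.236, 0.0, 309.491], [0.0, 421.236, 240.616], [0.0, 0.0, 1.0]], 'T_tool_cam': [[-0.001, -0.953, -0.302, 77.268], [1.0, -0.001, -0.0, -0.536], [0.0, -0.302, 0.953, -116.897], [0.0, 0.0, 0.0, 1.0]]}
```

View pics/top0.png

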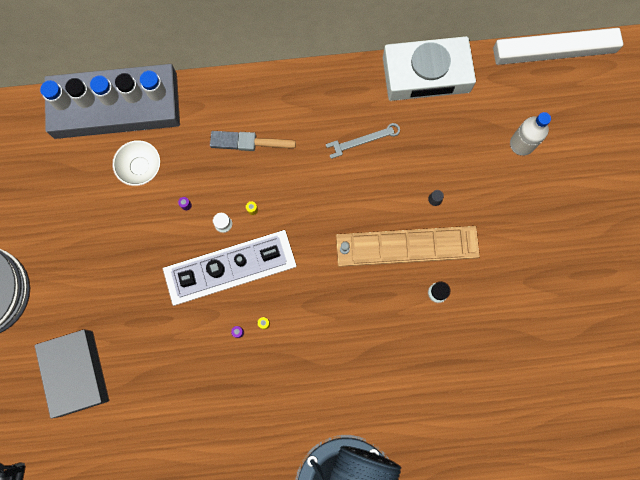

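View pics/scene0.png

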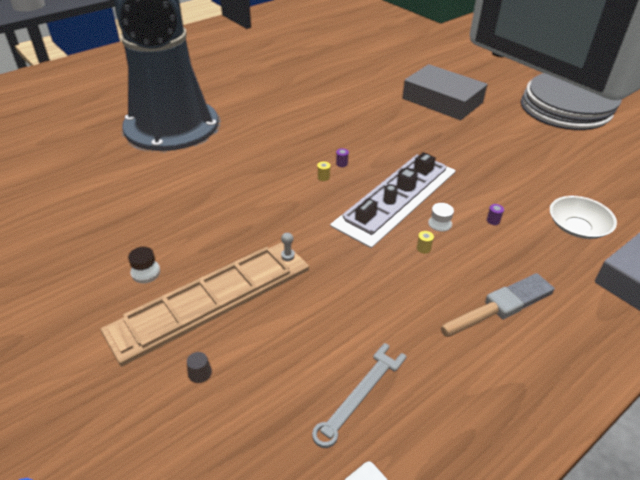

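View pics/wrist0.png

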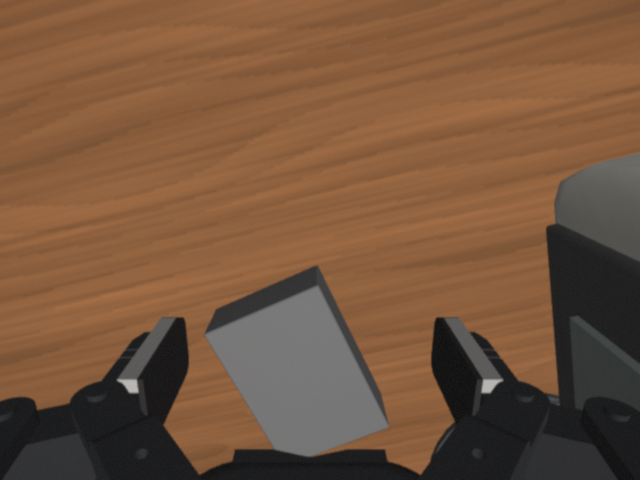

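The top view shows the tray at about (230,267), with four black mounts at (187,278), (215,268), (240,260) and (270,253). The rack is at about (408,245), with the post at its left end (345,247). Next I'll enlarge and measure.

```bash
cat > h.py <<'E'
import pickle,cv2,numpy as np
def ray(f,uv,z):
    K,R,t=f["K"],np.array(f["R"]),np.array(f["t"]).ravel()
    C=-R.T@t; d=R.T@np.linalg.inv(K)@np.array([uv[0],uv[1],1.]); return C+d*(z-C[2])/d[2]
def proj(f,X):
    p=f["K"]@(np.array(f["R"])@np.array(X,float)+np.array(f["t"]).ravel()); return p[:2]/p[2]
E
python3 - <<'E'
from h import *
f=pickle.load(open("top.pkl","rb"));im=f["pixels"][:,:,::-1]
a=cv2.resize(im[220:312,155:305],None,fx=5,fy=5,interpolation=cv2.INTER_CUBIC);cv2.imwrite("pics/ctray.png",a)
a=cv2.resize(im[215:275,330:485],None,fx=5,fy=5,interpolation=cv2.INTER_CUBIC);cv2.imwrite("pics/crack.png",a)
g=pickle.load(open("scene.pkl","rb"));im2=g["pixels"][:,:,::-1]
a=cv2.resize(im2[145:250,325:465],None,fx=5,fy=5,interpolation=cv2.INTER_CUBIC);cv2.imwrite("pics/cscene.png",a)
for n,uv in dict(m1=(187,278),m2=(215,268),m3=(240,260),m4=(270,253)).items():print(n,ray(f,uv,42))
for n,uv in dict(post=(345,247),a=(337,234),b=(477,227),c=(479,259),d=(338,266)).items():print(n,ray(f,uv,12))
E
```

```text
m1 [476.12804273 295.70907983  42.        ]
m2 [491.76540926 233.11644661  42.        ]
m3 [503.7374195  177.05333856  42.        ]
m4 [512.35095854 109.91763207  42.        ]
post [514.21951234 -58.01326532  12.        ]
a [546.13493892 -43.37082268  12.        ]
b [ 528.38829392 -362.00071219   12.        ]
c [ 454.64640256 -354.81725732   12.        ]
d [472.55657541 -37.40770844  12.        ]
```

View pics/ctray.png

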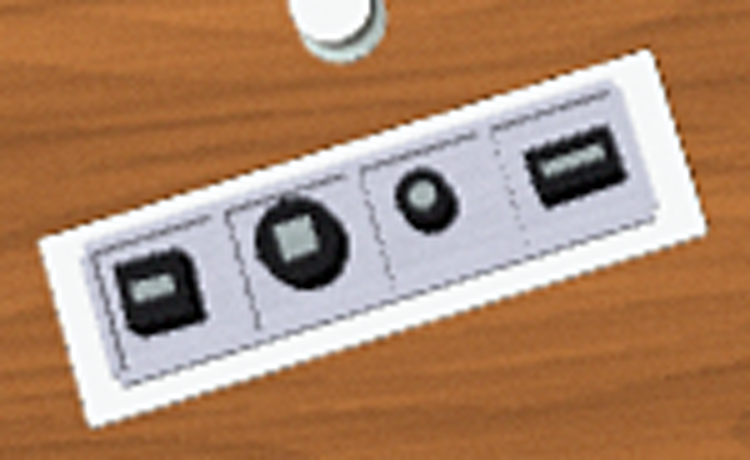

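View pics/crack.png

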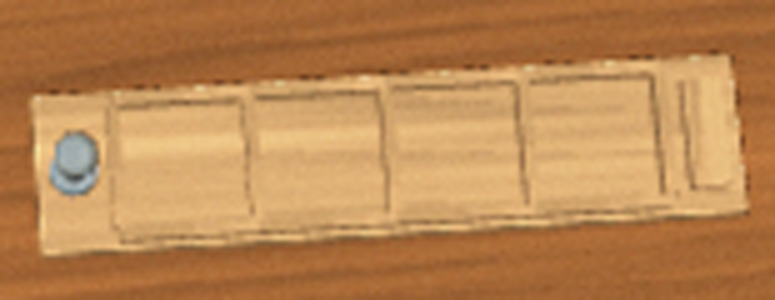

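View pics/cscene.png

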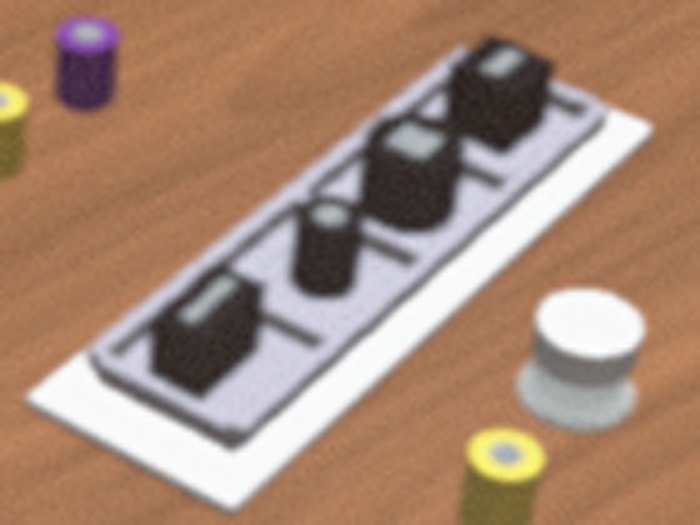

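Candidates, by top-view pixel:
- **Mounts:** the black pieces in the aluminium seats at (187,278) square, (215,268) large round, (240,260) small round and (270,253) oblong.
- **Look-alikes:** purple at (184,203) and (237,332), yellow at (251,207) and (263,323), a loose dark cylinder at (436,198), a dark-capped jar at (440,292) and a white jar at (222,222).

I choose the four black ones in the seats. Their left-to-right order is square, large round, small round, oblong, and the crops confirm this. Next I'll measure them precisely in both views.

```bash
python3 - <<'E'
from h import *
f=pickle.load(open("top.pkl","rb"));g=pickle.load(open("scene.pkl","rb"))
def blobs(f,box,zs):
    x0,y0,x1,y1=box;im=f["pixels"][y0:y1,x0:x1]
    b=cv2.resize(im,None,fx=4,fy=4,interpolation=cv2.INTER_CUBIC)
    m=(b.max(2)<95).astype(np.uint8); m=cv2.morphologyEx(m,cv2.MORPH_OPEN,np.ones((13,13)))
    cs,_=cv2.findContours(m,cv2.RETR_EXTERNAL,cv2.CHAIN_APPROX_NONE);out=[]
    for c in cs:
        if cv2.contourArea(c)<400: continue
        h=cv2.convexHull(c).reshape(-1,2)
        w=np.array([ray(f,((p[0]+.5)/4-.5+x0,(p[1]+.5)/4-.5+y0),27)[:2] for p in h])
        M=cv2.moments(w.astype(np.float32).reshape(-1,1,2)); cen=(M['m10']/M['m00'],M['m01']/M['m00'])
        r=cv2.minAreaRect(w.astype(np.float32)); print(np.round(cen,1),"rect",np.round(r[0],1),np.round(r[1],1),round(r[2],1))
print("top");blobs(f,(160,225,300,310),27)
print("scene");blobs(g,(330,145,460,245),27)
# tray seats (greyish-lilac + white): tray corner rect
im=f["pixels"].astype(int)
m=((im.min(2)>170)).astype(np.uint8); m[:228]=0;m[310:]=0;m[:,:155]=0;m[:,305:]=0
m=cv2.morphologyEx(m,cv2.MORPH_CLOSE,np.ones((15,15)))
c=max(cv2.findContours(m,0,1)[0],key=cv2.contourArea)
w=np.array([ray(f,p,3)[:2] for p in c.reshape(-1,2)],np.float32);print("tray",cv2.minAreaRect(w))
hsv=cv2.cvtColor(f["pixels"],cv2.COLOR_RGB2HSV)
print([hsv[y,x].tolist() for x,y in((370,250),(420,245),(470,240),(400,220),(400,280))])
m=((hsv[...,2]>185)&(hsv[...,1]<165)).astype(np.uint8);m[:215]=0;m[280:]=0;m[:,:325]=0;m[:,490:]=0
m=cv2.morphologyEx(m,cv2.MORPH_CLOSE,np.ones((9,9)));m=cv2.morphologyEx(m,cv2.MORPH_OPEN,np.ones((5,5)))
c=max(cv2.findContours(m,0,1)[0],key=cv2.contourArea)
w=np.array([ray(f,p,12)[:2] for p in c.reshape(-1,2)],np.float32);print("rack",cv2.minAreaRect(w))
for n,uv in (("top",(344.9,252)),):print(ray(f,uv,12))
cx=np.array([500.4,-199.4]);a=-.0557
R=np.array([[np.cos(a),-np.sin(a)],[np.sin(a),np.cos(a)]])
for fr,n in((f,"top"),(g,"scene")):
    v=fr["pixels"][:,:,::-1].copy()
    for y in(93,31,-31,-93):
        q=[proj(fr,[*(cx+R@np.array([sx*28,y+sy*28])),20]) for sx,sy in((1,1),(1,-1),(-1,-1),(-1,1))]
        cv2.polylines(v,[np.round(np.array(q)*8).astype(np.int32)],True,(0,255,0),1,cv2.LINE_AA,3)
    b=(330,215,485,275) if n=="top" else (100,225,320,365)
    cv2.imwrite(f"pics/ov{n}.png",cv2.resize(v[b[1]:b[3],b[0]:b[2]],None,fx=3.6,fy=3.6,interpolation=cv2.INTER_CUBIC))
E
```

```text
top
[478.5 300.1] rect [478.5 300. ] [35.1 34.2] 9.7
[491.2 235.2] rect [489.6 235.3] [33.6 40.3] 8.3
[501.8 175.6] rect [502.5 176.1] [19.  17.5] 83.9
[509.4 110.7] rect [509.1 110.4] [14.8 39.4] 10.5
scene
[518.3 111.4] rect [518.5 111.6] [37.3 59.3] 48.3
[511.7 176.3] rect [512.8 175.6] [22.5 42.9] 42.9
[488.6 266.3] rect [486.6 267.3] [ 47.6 132.9] 15.9
[371.9 181.2] rect [372.6 180.9] [20.4 35.9] 49.7
tray ((501.6913757324219, 207.80520629882812), (95.58831787109375, 289.6387023925781), 11.729412078857422)
[[17, 121, 221], [17, 121, 217], [17, 122, 224], [13, 172, 169], [14, 178, 152]]
rack ((503.3076171875, -198.2754669189453), (319.4093322753906, 73.10578155517578), 87.43350982666016)
[502.78459192 -56.47692921  12.        ]
```

View pics/ovtop.png

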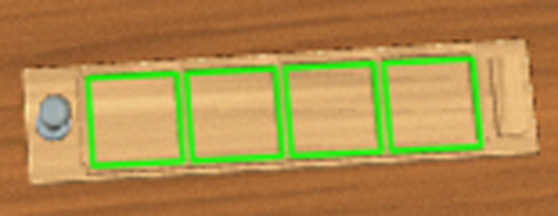

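View pics/ovscene.png

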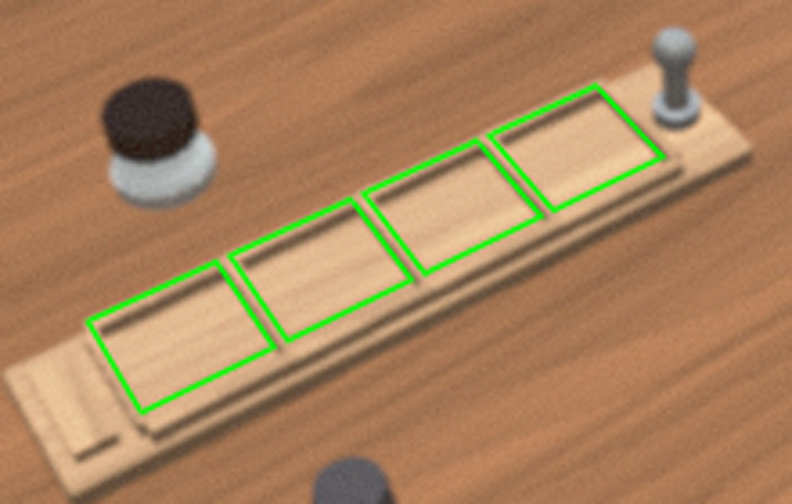

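The rack fits its 320 x 74 mm size, with its centre at about (501,-199). The mount blobs are noisy at this scale, so I'll take a wrist view over the tray.

Request:
jog_arm(steps=[[-0.45,-0.361,0,0,0,66.6],[-0.45,-0.361,0,0,0,66.6],[-0.45,-0.361,0,0,0,66.6],[-0.45,-0.361,0,0,0,66.6],[-0.45,-0.361,0,0,0,66.6],[-0.45,-0.361,0,0,0,66.6],[-0.45,-0.361,0,0,0,66.6],[-0.45,-0.361,0,0,0,66.6],[-0.45,-0.361,0,0,0,66.6],[-0.45,-0.361,0,0,0,66.6],[-0.45,-0.361,0,0,0,66.6],[-0.45,-0.361,0,0,0,66.6],[-0.45,-0.361,0,0,0,66.6],[-0.45,-0.361,0,0,0,66.6],[-0.45,-0.361,0,0,0,66.6]], jaw=1)

```text
time: 2.02
tool_pos: [499.3, 150.6, 256.4]
orientation: [3.142, 0.0, 1.742]
ft_force: [0.2, -0.5, 0.6]
gripper_width: 85.7
```

```bash
cat >> h.py <<'E'
def wristframe(tag):
    from rig import get_state,grab_frame
    s=get_state(); f=grab_frame("wrist")
    r,p,y=s["orientation"]
    from scipy.spatial.transform import Rotation as Ro
    Rt=Ro.from_euler("xyz",[r,p,y]).as_matrix()
    T=np.eye(4);T[:3,:3]=Rt;T[:3,3]=s["tool_pos"]
    W=T@np.array(f["T_tool_cam"]); f["R"]=W[:3,:3].T; f["t"]=-W[:3,:3].T@W[:3,3]
    cv2.imwrite(f"pics/{tag}.png",f["pixels"][:,:,::-1]);pickle.dump(f,open(tag+".pkl","wb"))
    print("t",round(s["time"],2),"pos",s["tool_pos"].round(1),"rpy",s["orientation"].round(4),"F",s["ft_force"].round(1),"w",round(s["gripper_width"],1))
    return f
E
python3 -c "
from h import *
wristframe('w1')"
```

```text
t 2.02 pos [499.3 150.6 256.4] rpy [3.1415 0.     1.7415] F [ 0.2 -0.5  0.6] w 85.7
```

View pics/w1.png

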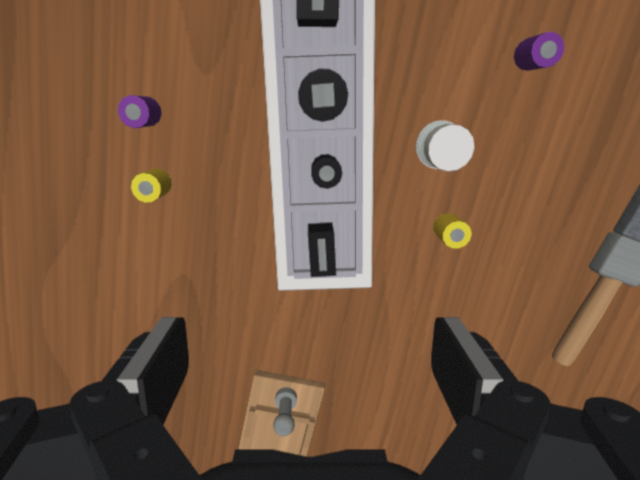

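The wrist view shows the oblong at (321,250), the small round at (326,171) and the large round at (323,95). The square is cut off at the top edge (318,8), and the post is at (284,410). I'll measure these.

```bash
cat >> h.py <<'E'
def blackblobs(f,box,z=27,thr=75,amin=300):
    x0,y0,x1,y1=box; im=f["pixels"][y0:y1,x0:x1]
    m=(im.max(2)<thr).astype(np.uint8); m=cv2.morphologyEx(m,cv2.MORPH_OPEN,np.ones((5,5)))
    for c in cv2.findContours(m,cv2.RETR_EXTERNAL,cv2.CHAIN_APPROX_NONE)[0]:
        if cv2.contourArea(c)<amin: continue
        h=cv2.convexHull(c).reshape(-1,2)
        w=np.array([ray(f,(p[0]+x0,p[1]+y0),z)[:2] for p in h],np.float32)
        M=cv2.moments(w.reshape(-1,1,2)); r=cv2.minAreaRect(w)
        print("px",(h.mean(0)+[x0,y0]).round(0),"cen",np.round([M['m10']/M['m00'],M['m01']/M['m00']],1),"rect",np.round(r[0],1),np.round(r[1],1),round(r[2],1))
E
python3 - <<'E'
from h import *
f=pickle.load(open("w1.pkl","rb"))
blackblobs(f,(280,0,360,285))
# tray edges via white mask
im=f["pixels"];hsv=cv2.cvtColor(im,cv2.COLOR_RGB2HSV)
m=((hsv[...,1]<60)&(hsv[...,2]>120)).astype(np.uint8);m[:,:255]=0;m[:,385:]=0;m[300:]=0
E=[]
for v in range(20,270,5):
    u=np.where(m[v])[0]; E.append((ray(f,(u.min()-.5,v),6)[:2],ray(f,(u.max()+.5,v),6)[:2]))
for k in(0,1):
    P=np.array([e[k] for e in E]);p=np.polyfit(P[:,1],P[:,0],1);print("edge x=",p,"yaw",-np.arctan(p[0]))
for z,uv in((62,(284,424)),(12,(287,396))):print("post",ray(f,uv,z))
E
```

```text
px [323. 246.] cen [516.4 111.7] rect [516.4 111.7] [21.7 48.1] 13.6
px [326. 172.] cen [507.8 179.2] rect [508.  179.2] [23.1 26.2] 9.9
px [323.  96.] cen [494.7 236.8] rect [494.6 236.9] [36.7 37.5] 9.7
px [323.  17.] cen [480.6 292.5] rect [480.7 292.3] [30.1 17.1] 9.8
edge x= [-2.07068103e-01  4.96001580e+02] yaw 0.20418248335963088
edge x= [-2.06726849e-01  5.87321354e+02] yaw 0.2038552376925804
post [509.49786016 -45.35276733  62.        ]
post [511.03160291 -54.13664102  12.        ]
```

```bash
cat >> h.py <<'E'
import json
def getc(): return json.load(open("cmd.json"))
def setc(c): json.dump(list(c),open("cmd.json","w"))
def plan(tgt,c=None):   # tgt x,y,z,yaw -> row in m/deg (tool pointing down)
    c=c or getc(); d=np.array(tgt[:2])-c[:2]; y=c[3]
    return [round((d[0]*np.cos(y)+d[1]*np.sin(y))/1000,4),round((d[0]*np.sin(y)-d[1]*np.cos(y))/1000,4),round((c[2]-tgt[2])/1000,4),0,0,round(-np.degrees(tgt[3]-y),1)]
E
python3 - <<'E'
from h import *
c=[499.7,150.07,256.3,2.9028-np.radians(66.6)];setc(c)
print(plan([516.4,111.7,110,1.808]),plan([516.4,111.7,47,1.808]))
E
```

```text
[np.float64(-0.0406), np.float64(0.01), 0.1463, 0, 0, np.float64(-3.9)] [np.float64(-0.0406), np.float64(0.01), 0.2093, 0, 0, np.float64(-3.9)]
```

Request:
jog_arm(steps=[[-0.0406,0.01,0.05,0,0,-3.9],[-0.0406,0.01,0.1,0,0,-3.9],[-0.0406,0.01,0.14,0,0,-3.9],[-0.0406,0.01,0.17,0,0,-3.9],[-0.0406,0.01,0.19,0,0,-3.9],[-0.0406,0.01,0.2,0,0,-3.9],[-0.0406,0.01,0.2093,0,0,-3.9],[-0.0406,0.01,0.2093,0,0,-3.9],[-0.0406,0.01,0.2093,0,0,-3.9]], jaw=0.6)

```text
time: 3.2
tool_pos: [516.8, 111.8, 47.6]
orientation: [3.14, 0.0, 1.809]
ft_force: [0.6, 0.6, 0.3]
gripper_width: 51.3
```

```bash
python3 -c "
from h import *
setc([516.4,111.7,47,1.808])
f=wristframe('w2')
blackblobs(f,(260,0,360,300))
"
```

```text
t 3.2 pos [516.8 111.8  47.6] rpy [3.1404e+00 3.0000e-04 1.8086e+00] F [0.6 0.6 0.3] w 51.3
px [304. 276.] cen [512.  129.4] rect [512.  129.6] [23.6 14.5] 13.5
px [325. 139.] cen [506.7 178.7] rect [505.7 178.4] [21.1 26.4] 15.6
```

View pics/w2.png

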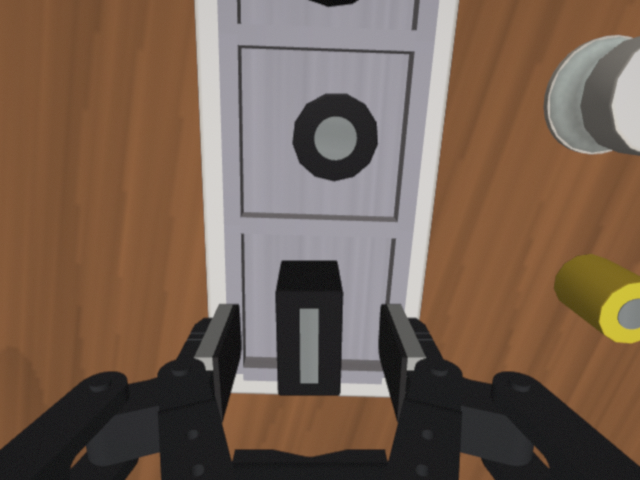

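The oblong at (309,330) is centred between the jaws, but it sits about 4 mm towards tool +x. I'll shift, then close.

Request:
jog_arm(steps=[[0.004,0,0,0,0,0],[0.004,0,0,0,0,0]])

```text
time: 3.5
tool_pos: [515.4, 115.9, 47.4]
orientation: [3.141, 0.0, 1.809]
ft_force: [0.5, -0.3, -0.4]
gripper_width: 51.2
```

Request:
jog_arm(steps=[[0,0,0,0,0,0],[0,0,0,0,0,0],[0,0,0,0,0,0],[0,0,0,0,0,0],[0,0,0,0,0,0],[0,0,0,0,0,0]], jaw=0, newtons=45)

```text
time: 4.25
tool_pos: [515.6, 115.6, 47.2]
orientation: [3.141, 0.0, 1.808]
ft_force: [-0.9, -0.0, 4.8]
gripper_width: 21.2
```

Request:
jog_arm(steps=[[0,0,-0.01,0,0,0],[0,0,-0.03,0,0,0],[0,0,-0.07,0,0,0],[0,0,-0.1,0,0,0],[0,0,-0.1,0,0,0],[0,0,-0.1,0,0,0]])

```text
time: 5.0
tool_pos: [514.7, 115.5, 146.5]
orientation: [-3.14, -0.0, 1.808]
ft_force: [0.2, 0.2, -1.1]
gripper_width: 21.2
```

```bash
python3 -c "
from h import *
y=1.808
setc([516.4+4*np.cos(y),111.7+4*np.sin(y),147,y])
f=wristframe('w3')
"
```

```text
t 5.0 pos [514.7 115.5 146.5] rpy [-3.1402e+00 -3.0000e-04  1.8084e+00] F [ 0.2  0.2 -1.1] w 21.2
```

View pics/w3.png

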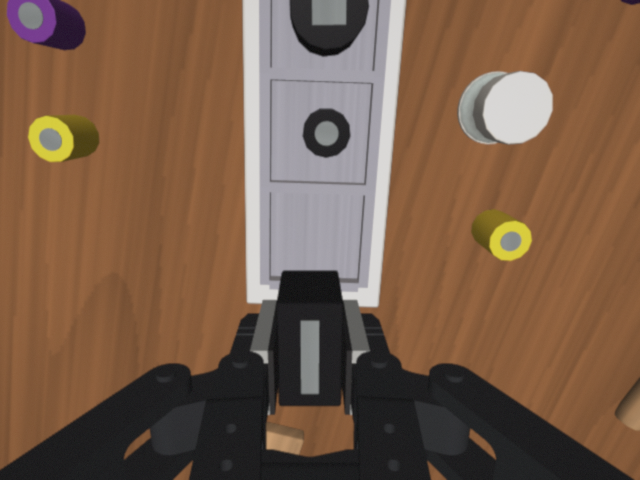

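The oblong is held squarely (opening 21 mm), clear of its seat. Next I'll move above the fourth pocket and look.

```bash
python3 -c "
from h import *
print(getc(),plan([496.9,-291.4,147,1.52]))
"
```

```text
[515.4600579111582, 115.58799548220206, 147, 1.808] [np.float64(-0.3912), np.float64(-0.1137), 0.0, 0, 0, np.float64(16.5)]
```

Request:
jog_arm(steps=[[-0.03,-0.009,0,0,0,2],[-0.07,-0.021,0,0,0,4],[-0.12,-0.035,0,0,0,6],[-0.17,-0.05,0,0,0,8],[-0.22,-0.064,0,0,0,10],[-0.27,-0.078,0,0,0,12],[-0.32,-0.093,0,0,0,14],[-0.36,-0.105,0,0,0,16],[-0.385,-0.112,0,0,0,16.5],[-0.3912,-0.1137,0,0,0,16.5],[-0.3912,-0.1137,0,0,0,16.5],[-0.3912,-0.1137,0,0,0,16.5]])

```text
time: 6.55
tool_pos: [496.8, -289.4, 146.8]
orientation: [-3.14, -0.001, 1.522]
ft_force: [-0.0, 0.4, -0.2]
gripper_width: 20.9
```

```bash
python3 -c "
from h import *
setc([496.9,-291.4,147,1.52])
f=wristframe('w4')
"
```

```text
t 6.55 pos [ 496.8 -289.4  146.8] rpy [-3.1404e+00 -1.3000e-03  1.5223e+00] F [-0.   0.4 -0.2] w 20.9
```

View pics/w4.png

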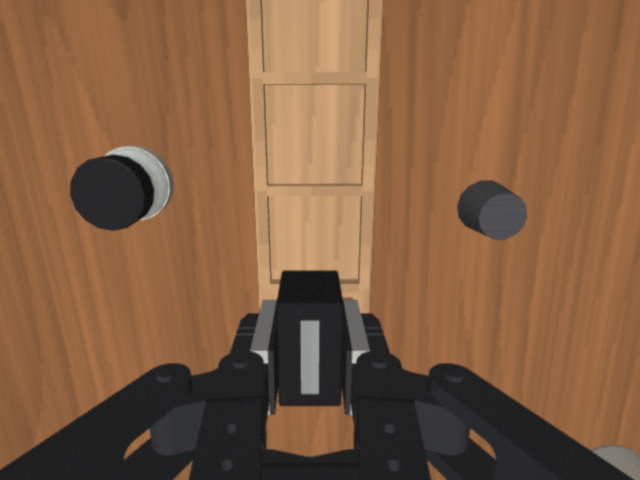

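The view shows the rack running up from the gripper, with cross walls at about rows 290, 190 and 80. I'll identify these walls and refine the rack pose.

```bash
python3 - <<'E'
from h import *
f=pickle.load(open("w4.pkl","rb"))
a=cv2.resize(f["pixels"][0:310,230:400,::-1],None,fx=2,fy=2,interpolation=cv2.INTER_CUBIC);cv2.imwrite("pics/c4.png",a[-600:])
c0=np.array([501.5,-198.5])
def own(p,a=-.05):
    d=p[:2]-c0;return np.array([d[0]*np.cos(a)+d[1]*np.sin(a),-d[0]*np.sin(a)+d[1]*np.cos(a)]).round(1)
for v in(72,83,185,194,283,296):print(v,own(ray(f,(315,v),20)))
for uv in((248,10),(258,300),(382,10),(369,300)):print(uv,own(ray(f,uv,12)),own(ray(f,uv,20)))
E
```

```text
72 [2.5 3.9]
83 [ 2.5 -1.7]
185 [  2.8 -57.4]
194 [  2.8 -62.8]
283 [   3.1 -119.3]
296 [   3.1 -128.2]
(248, 10) [-33.4  35.3] [-32.3  33.7]
(258, 300) [ -34.1 -134.8] [ -33.1 -131. ]
(382, 10) [38.3 35.3] [37.  33.8]
(369, 300) [  38.7 -134.7] [  37.4 -130.9]
```

View pics/c4.png

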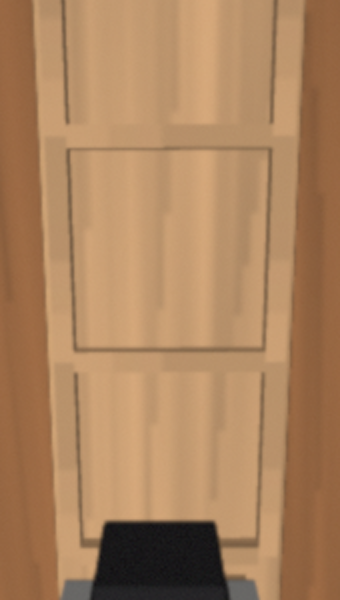

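```bash
python3 -c "
from h import *
print(plan([498.9,-290.1,47,1.52]))
from rig import get_state;print(get_state()['tool_pos'])
"
```

```text
[np.float64(0.0014), np.float64(0.0019), 0.1, 0, 0, np.float64(-0.0)]
[ 496.97770816 -289.59848767  146.95105194]
```

Request:
jog_arm(steps=[[0.0014,0.0019,0.03,0,0,0],[0.0014,0.0019,0.06,0,0,0],[0.0014,0.0019,0.08,0,0,0],[0.0014,0.0019,0.09,0,0,0],[0.0014,0.0019,0.095,0,0,0],[0.0014,0.0019,0.098,0,0,0],[0.0014,0.0019,0.098,0,0,0]])

```text
time: 7.48
tool_pos: [499.2, -290.2, 49.5]
orientation: [3.141, 0.001, 1.521]
ft_force: [0.2, 0.1, -0.2]
gripper_width: 21.5
```

```bash
python3 -c "
from h import *
setc([498.9,-290.1,49,1.52])
f=wristframe('w5')
"
```

```text
t 7.47 pos [ 499.2 -290.2   49.5] rpy [3.1409e+00 5.0000e-04 1.5206e+00] F [ 0.2  0.1 -0.2] w 21.5
```

View pics/w5.png

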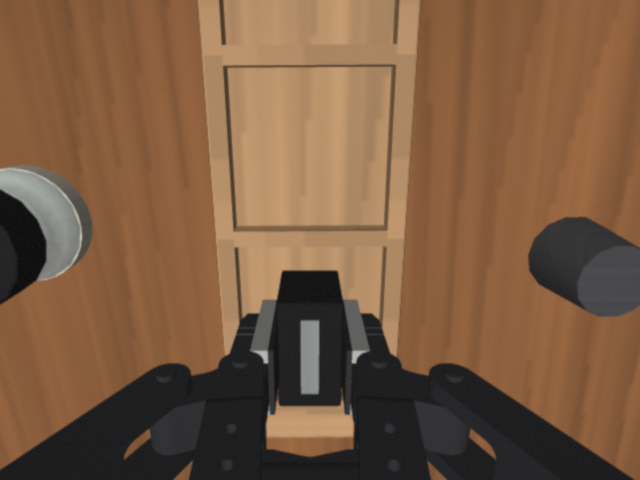

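The oblong is centred over the fourth pocket: its column is 310, with pocket walls at 238 and 383. I'll lower, release and lift.

Request:
jog_arm(steps=[[0,0,0.001,0,0,0],[0,0,0.002,0,0,0],[0,0,0.0025,0,0,0],[0,0,0.0025,0,0,0]])

```text
time: 8.02
tool_pos: [499.1, -290.2, 47.2]
orientation: [3.141, 0.0, 1.52]
ft_force: [-1.3, 0.5, 5.2]
gripper_width: 20.8
```

Request:
jog_arm(steps=[[0,0,0,0,0,0],[0,0,0,0,0,0],[0,0,0,0,0,0],[0,0,0,0,0,0]], jaw=0.5)

```text
time: 8.52
tool_pos: [498.9, -290.0, 46.3]
orientation: [-3.141, -0.0, 1.52]
ft_force: [-1.2, 0.7, -0.3]
gripper_width: 42.8
```

Request:
jog_arm(steps=[[0,0,-0.01,0,0,0],[0,0,-0.03,0,0,0],[0,0,-0.07,0,0,0],[0,0,-0.1,0,0,0],[0,0,-0.1,0,0,0]])

```text
time: 9.15
tool_pos: [500.5, -291.2, 149.7]
orientation: [3.136, 0.004, 1.521]
ft_force: [0.3, 0.6, 0.7]
gripper_width: 42.7
```

```bash
python3 -c "
from h import *
setc([498.9,-290.1,146.5,1.52])
f=wristframe('w6')
print(plan([507.8,179.2,147,1.775]))
"
```

```text
t 9.15 pos [ 500.5 -291.2  149.7] rpy [3.1363 0.0042 1.5206] F [0.3 0.6 0.7] w 42.7
[np.float64(0.4691), np.float64(-0.0149), -0.0005, 0, 0, np.float64(-14.6)]
```

View pics/w6.png

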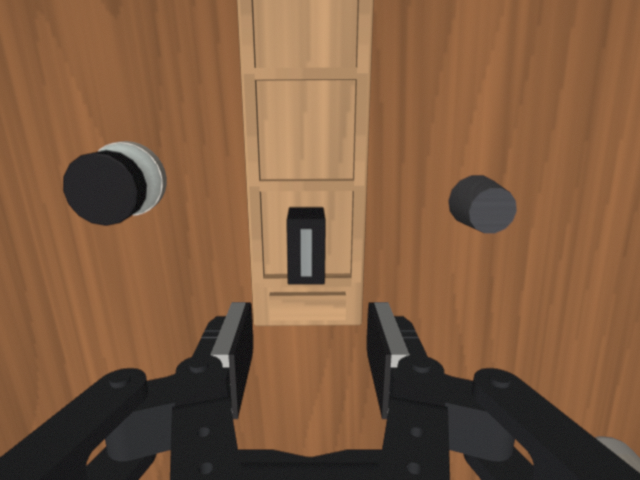

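The oblong stands in the fourth pocket at (306,245). Next is the small round.

```bash
python3 -c "
from h import *
print(plan([507.2,179,146.5,1.775]))
"
```

```text
[np.float64(0.4689), np.float64(-0.0155), 0.0, 0, 0, np.float64(-14.6)]
```

Request:
jog_arm(steps=[[0.04,-0.001,0,0,0,-2],[0.1,-0.003,0,0,0,-4],[0.16,-0.005,0,0,0,-6],[0.22,-0.007,0,0,0,-8],[0.28,-0.009,0,0,0,-10],[0.34,-0.011,0,0,0,-12],[0.4,-0.013,0,0,0,-14],[0.44,-0.0145,0,0,0,-14.6],[0.46,-0.0151,0,0,0,-14.6],[0.4689,-0.0155,0,0,0,-14.6],[0.4689,-0.0155,0,0,0,-14.6],[0.4689,-0.0155,0.04,0,0,-14.6],[0.4689,-0.0155,0.07,0,0,-14.6],[0.4689,-0.0155,0.09,0,0,-14.6],[0.4689,-0.0155,0.0985,0,0,-14.6],[0.4689,-0.0155,0.0985,0,0,-14.6]], jaw=0.6)

```text
time: 11.2
tool_pos: [507.0, 178.2, 47.7]
orientation: [-3.14, 0.0, 1.774]
ft_force: [0.1, 0.3, -0.1]
gripper_width: 51.3
```

```bash
python3 -c "
from h import *
setc([507.2,179,48,1.775])
f=wristframe('w7')
"
```

```text
t 11.2 pos [507.  178.2  47.7] rpy [-3.1405  0.      1.7742] F [ 0.1  0.3 -0.1] w 51.3
```

View pics/w7.png

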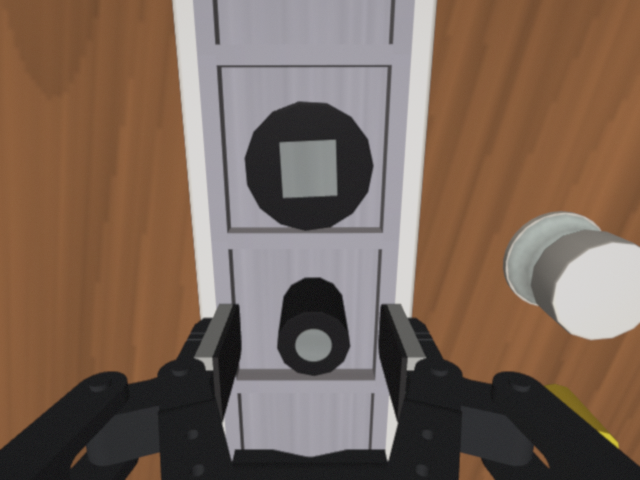

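The small round's top is at (313,341), about 3 mm towards tool +x and 1 mm towards +y. I'll correct, grip and lift.

Request:
jog_arm(steps=[[0.0032,0.001,0.001,0,0,0],[0.0032,0.001,0.001,0,0,0]])

```text
time: 11.5
tool_pos: [507.9, 182.7, 47.7]
orientation: [3.14, 0.0, 1.776]
ft_force: [0.2, 0.1, 0.3]
gripper_width: 51.4
```

Request:
jog_arm(steps=[[0,0,0,0,0,0],[0,0,0,0,0,0],[0,0,0,0,0,0],[0,0,0,0,0,0],[0,0,0,0,0,0],[0,0,0,0,0,0]], jaw=0, newtons=45)

```text
time: 12.25
tool_pos: [507.5, 182.5, 47.6]
orientation: [3.141, -0.0, 1.775]
ft_force: [-1.5, 0.1, 5.7]
gripper_width: 22.2
```

Request:
jog_arm(steps=[[0,0,-0.01,0,0,0],[0,0,-0.03,0,0,0],[0,0,-0.07,0,0,0],[0,0,-0.1,0,0,0],[0,0,-0.1,0,0,0],[0,0,-0.1,0,0,0]])

```text
time: 13.0
tool_pos: [506.8, 182.2, 146.6]
orientation: [-3.14, -0.0, 1.775]
ft_force: [-0.1, 0.0, -0.8]
gripper_width: 22.3
```

```bash
cat >> h.py <<'E'
RC=np.array([503.5,-197.2]);RA=-.05
def pocket(y): return RC+np.array([-np.sin(RA)*y,np.cos(RA)*y])
def toolshift(c,dx,dy,dz):
    y=c[3];return [c[0]+dx*np.cos(y)+dy*np.sin(y),c[1]+dx*np.sin(y)-dy*np.cos(y),c[2]-dz,y]
E
python3 -c "
from h import *
c=toolshift([507.2,179,48,1.775],3.2,1,1-100);setc(c)
f=wristframe('w8')
for y in (93,31,-31): print(y,pocket(y))
print(plan([*pocket(-31),147,1.52]))
"
```

```text
t 13.0 pos [506.8 182.2 146.6] rpy [-3.1404e+00 -1.0000e-04  1.7753e+00] F [-0.1  0.  -0.8] w 22.3
93 [ 508.14806274 -104.31622578]
31 [ 505.04935425 -166.23874193]
-31 [ 501.95064575 -228.16125807]
[np.float64(-0.4008), np.float64(-0.0887), 0.0, 0, 0, np.float64(14.6)]
```

View pics/w8.png

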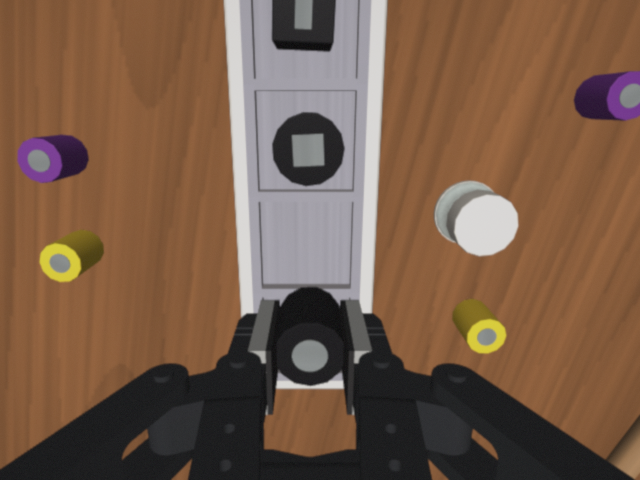

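The small round is held centred. Its opening of 22 mm is a little under its 25 mm diameter, but the picture shows it upright and square. Next I'll take it to the third pocket.

Request:
jog_arm(steps=[[-0.03,-0.007,0,0,0,2],[-0.07,-0.015,0,0,0,4],[-0.12,-0.027,0,0,0,6],[-0.17,-0.038,0,0,0,8],[-0.22,-0.049,0,0,0,10],[-0.27,-0.06,0,0,0,12],[-0.32,-0.071,0,0,0,13],[-0.36,-0.08,0,0,0,14],[-0.39,-0.0863,0,0,0,14.6],[-0.4008,-0.0887,0,0,0,14.6],[-0.4008,-0.0887,0,0,0,14.6],[-0.4008,-0.0887,0,0,0,14.6],[-0.4008,-0.0887,0.03,0,0,14.6],[-0.4008,-0.0887,0.06,0,0,14.6],[-0.4008,-0.0887,0.08,0,0,14.6],[-0.4008,-0.0887,0.092,0,0,14.6],[-0.4008,-0.0887,0.097,0,0,14.6],[-0.4008,-0.0887,0.097,0,0,14.6]])

```text
time: 15.3
tool_pos: [502.2, -227.9, 50.2]
orientation: [3.141, 0.0, 1.521]
ft_force: [-1.0, 0.2, -0.5]
gripper_width: 22.6
```

```bash
python3 -c "
from h import *
setc([*pocket(-31),50,1.52])
f=wristframe('w9')
"
```

```text
t 15.3 pos [ 502.2 -227.9   50.2] rpy [3.1414e+00 1.0000e-04 1.5211e+00] F [-1.   0.2 -0.5] w 22.6
```

View pics/w9.png

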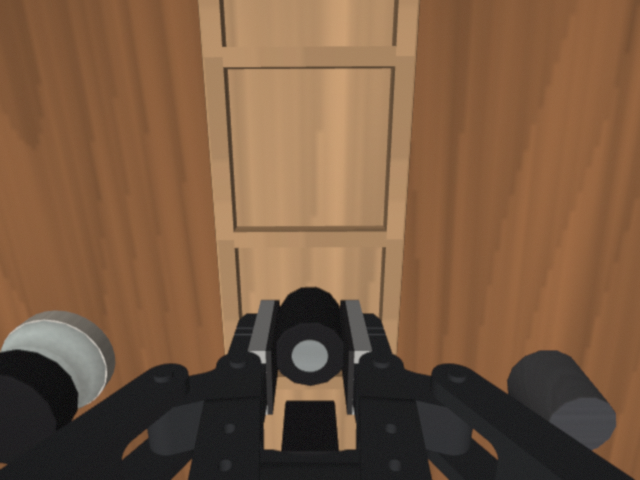

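It is centred in the third pocket, with the oblong visible behind it at (310,425). I'll lower and release.

Request:
jog_arm(steps=[[0,0,0.001,0,0,0],[0,0,0.002,0,0,0],[0,0,0.003,0,0,0],[0,0,0.0033,0,0,0],[0,0,0.0033,0,0,0]])

```text
time: 15.98
tool_pos: [502.1, -228.3, 47.5]
orientation: [3.141, 0.0, 1.52]
ft_force: [-0.7, 1.0, 5.1]
gripper_width: 22.3
```

Request:
jog_arm(steps=[[0,0,0,0,0,0],[0,0,0,0,0,0],[0,0,0,0,0,0],[0,0,0,0,0,0]], jaw=0.5)

```text
time: 16.48
tool_pos: [501.9, -228.1, 46.6]
orientation: [-3.141, -0.0, 1.52]
ft_force: [0.2, 0.1, -0.0]
gripper_width: 42.8
```

Request:
jog_arm(steps=[[0,0,-0.01,0,0,0],[0,0,-0.03,0,0,0],[0,0,-0.07,0,0,0],[0,0,-0.1,0,0,0],[0,0,-0.1,0,0,0]])

```text
time: 17.1
tool_pos: [503.4, -229.1, 149.7]
orientation: [3.136, 0.003, 1.521]
ft_force: [-0.0, -0.3, -0.6]
gripper_width: 42.5
```

```bash
python3 -c "
from h import *
setc([*pocket(-31),146.7,1.52])
f=wristframe('w10')
g=pickle.load(open('w8.pkl','rb'));blackblobs(g,(262,0,355,200))
g=pickle.load(open('w7.pkl','rb'));blackblobs(g,(225,90,385,235))
"
```

```text
t 17.1 pos [ 503.4 -229.1  149.7] rpy [3.1362 0.0035 1.5206] F [-0.  -0.3 -0.6] w 42.5
px [310. 150.] cen [494.4 235.3] rect [494.5 235.4] [38.6 38.4] 11.7
px [301.  35.] cen [479.6 295.6] rect [479.4 295.6] [31.1 23.1] 10.1
px [313. 164.] cen [494.7 234.6] rect [494.8 234.5] [40.7 41.3] 9.0
```

View pics/w10.png

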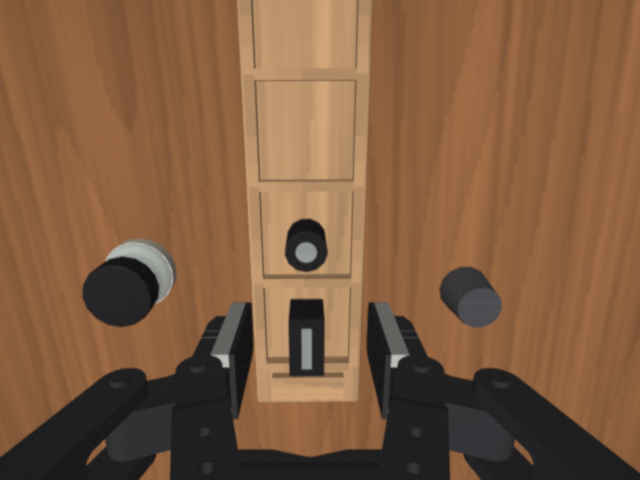

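Both stand upright in pockets 3 and 4. Next is the large round.

```bash
python3 -c "
from h import *
print(plan([494.6,237,146.7,1.775]))
"
```

```text
[np.float64(0.4642), np.float64(-0.031), 0.0, 0, 0, np.float64(-14.6)]
```

Request:
jog_arm(steps=[[0.04,-0.003,0,0,0,-2],[0.1,-0.007,0,0,0,-4],[0.16,-0.011,0,0,0,-6],[0.22,-0.015,0,0,0,-8],[0.28,-0.019,0,0,0,-10],[0.34,-0.023,0,0,0,-12],[0.4,-0.027,0,0,0,-14],[0.44,-0.0295,0,0,0,-14.6],[0.458,-0.0306,0,0,0,-14.6],[0.4642,-0.031,0,0,0,-14.6],[0.4642,-0.031,0,0,0,-14.6],[0.4642,-0.031,0.04,0,0,-14.6],[0.4642,-0.031,0.07,0,0,-14.6],[0.4642,-0.031,0.09,0,0,-14.6],[0.4642,-0.031,0.0997,0,0,-14.6],[0.4642,-0.031,0.0997,0,0,-14.6]], jaw=0.8)

```text
time: 19.15
tool_pos: [494.3, 236.1, 46.6]
orientation: [-3.14, 0.0, 1.774]
ft_force: [-0.9, 0.2, 0.5]
gripper_width: 68.4
```

```bash
python3 -c "
from h import *
setc([494.6,237,47,1.775])
f=wristframe('w11')
"
```

```text
t 19.15 pos [494.3 236.1  46.6] rpy [-3.1403e+00  1.0000e-04  1.7738e+00] F [-0.9  0.2  0.5] w 68.4
```

View pics/w11.png

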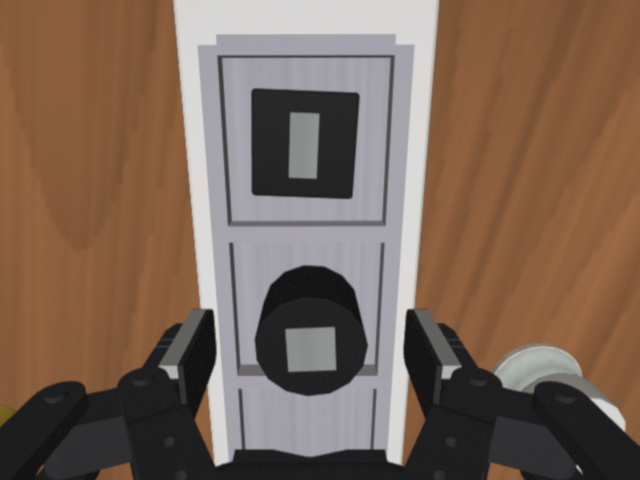

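The large round's top is at (312,346), nearly centred. I'll correct, grip and lift.

Request:
jog_arm(steps=[[0.0012,0.0008,0.002,0,0,0],[0.0012,0.0008,0.002,0,0,0]])

```text
time: 19.45
tool_pos: [495.3, 238.6, 45.6]
orientation: [3.14, -0.0, 1.775]
ft_force: [0.1, 0.3, -1.2]
gripper_width: 68.4
```

Request:
jog_arm(steps=[[0,0,0,0,0,0],[0,0,0,0,0,0],[0,0,0,0,0,0],[0,0,0,0,0,0],[0,0,0,0,0,0],[0,0,0,0,0,0]], jaw=0, newtons=45)

```text
time: 20.2
tool_pos: [495.0, 238.5, 45.5]
orientation: [3.141, -0.0, 1.775]
ft_force: [-0.6, 0.5, 6.3]
gripper_width: 35.6
```

Request:
jog_arm(steps=[[0,0,-0.01,0,0,0],[0,0,-0.03,0,0,0],[0,0,-0.07,0,0,0],[0,0,-0.1,0,0,0],[0,0,-0.1,0,0,0],[0,0,-0.1,0,0,0]])

```text
time: 20.95
tool_pos: [494.2, 238.2, 144.5]
orientation: [-3.14, 0.0, 1.775]
ft_force: [-0.1, 1.0, -1.5]
gripper_width: 35.5
```

```bash
python3 -c "
from h import *
c=toolshift([494.6,237,47,1.775],1.2,.8,2-100);setc(c)
f=wristframe('w12')
print(plan([*pocket(31),145,1.52]))
g=pickle.load(open('w11.pkl','rb'));blackblobs(g,(235,70,385,215),42)
blackblobs(f,(235,70,385,215),42)
"
```

```text
t 20.95 pos [494.2 238.2 144.5] rpy [-3.1403e+00  1.0000e-04  1.7753e+00] F [-0.1  1.  -1.5] w 35.5
[np.float64(-0.3982), np.float64(-0.0723), 0.0, 0, 0, np.float64(14.6)]
px [309. 147.] cen [479.  300.8] rect [479.  300.8] [29.1 29.2] 9.4
px [304. 128.] cen [478.8 300.7] rect [478.9 300.6] [28.9 29. ] 9.3
```

View pics/w12.png

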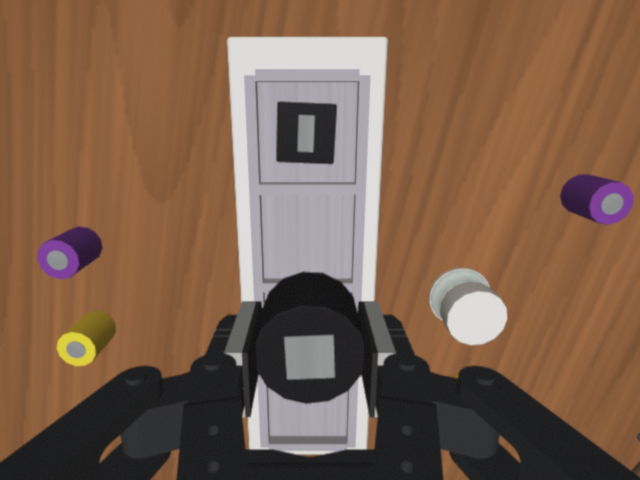

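The large round is held upright. The square is at (479,300.7), turned 9.4°. Next I'll take the large round to the second pocket.

Request:
jog_arm(steps=[[-0.03,-0.0055,0,0,0,2],[-0.07,-0.0127,0,0,0,4],[-0.12,-0.022,0,0,0,6],[-0.17,-0.031,0,0,0,8],[-0.22,-0.04,0,0,0,10],[-0.27,-0.049,0,0,0,12],[-0.32,-0.058,0,0,0,13],[-0.36,-0.0653,0,0,0,14],[-0.388,-0.0704,0,0,0,14.6],[-0.3982,-0.0723,0,0,0,14.6],[-0.3982,-0.0723,0,0,0,14.6],[-0.3982,-0.0723,0,0,0,14.6],[-0.3982,-0.0723,0.03,0,0,14.6],[-0.3982,-0.0723,0.06,0,0,14.6],[-0.3982,-0.0723,0.08,0,0,14.6],[-0.3982,-0.0723,0.092,0,0,14.6],[-0.3982,-0.0723,0.097,0,0,14.6],[-0.3982,-0.0723,0.097,0,0,14.6]])

```text
time: 23.25
tool_pos: [505.1, -165.9, 48.2]
orientation: [3.141, 0.0, 1.521]
ft_force: [0.1, 0.2, -1.2]
gripper_width: 35.6
```

```bash
python3 -c "
from h import *
setc([*pocket(31),48,1.52])
f=wristframe('w13')
"
```

```text
t 23.25 pos [ 505.1 -165.9   48.2] rpy [3.1414e+00 1.0000e-04 1.5210e+00] F [ 0.1  0.2 -1.2] w 35.6
```

View pics/w13.png

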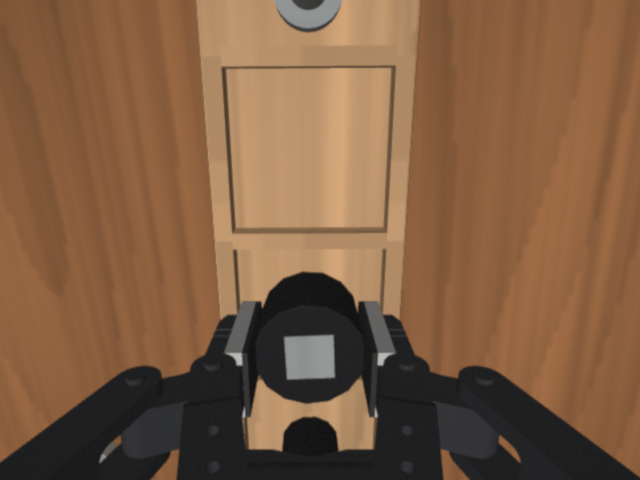

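It is centred over the second pocket, with the post ahead at (308,10) and the small round behind. I'll lower and release.

Request:
jog_arm(steps=[[0,0,0.001,0,0,0],[0,0,0.002,0,0,0],[0,0,0.003,0,0,0],[0,0,0.0033,0,0,0],[0,0,0.0033,0,0,0]])

```text
time: 23.92
tool_pos: [505.1, -166.3, 45.5]
orientation: [3.141, 0.0, 1.52]
ft_force: [-1.5, -0.5, 4.0]
gripper_width: 35.7
```

Request:
jog_arm(steps=[[0,0,0,0,0,0],[0,0,0,0,0,0],[0,0,0,0,0,0],[0,0,0,0,0,0]], jaw=0.7)

```text
time: 24.42
tool_pos: [504.9, -166.2, 44.6]
orientation: [-3.141, -0.0, 1.52]
ft_force: [-0.2, 0.5, 0.3]
gripper_width: 59.9
```

Request:
jog_arm(steps=[[0,0,-0.01,0,0,0],[0,0,-0.03,0,0,0],[0,0,-0.07,0,0,0],[0,0,-0.1,0,0,0],[0,0,-0.1,0,0,0]])

```text
time: 25.05
tool_pos: [506.5, -166.9, 147.5]
orientation: [3.136, 0.003, 1.521]
ft_force: [0.4, -0.0, -0.4]
gripper_width: 59.6
```

```bash
python3 -c "
from h import *
setc([*pocket(31),144.7,1.52])
f=wristframe('w14')
print(plan([479,300.7,144.7,1.734]))
"
```

```text
t 25.05 pos [ 506.5 -166.9  147.5] rpy [3.1360e+00 2.9000e-03 1.5207e+00] F [ 0.4 -0.  -0.4] w 59.6
[np.float64(0.465), np.float64(-0.0497), 0.0, 0, 0, np.float64(-12.3)]
```

View pics/w14.png

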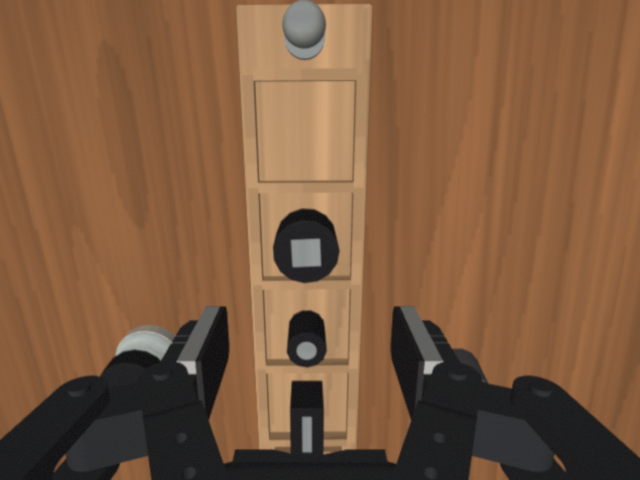

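Three are placed. The empty first pocket, next to the post, is at (305,130). The square is next.

Request:
jog_arm(steps=[[0.04,-0.004,0,0,0,-2],[0.1,-0.011,0,0,0,-4],[0.16,-0.017,0,0,0,-6],[0.22,-0.0235,0,0,0,-8],[0.28,-0.03,0,0,0,-10],[0.34,-0.0363,0,0,0,-11],[0.4,-0.0427,0,0,0,-12],[0.44,-0.047,0,0,0,-12.3],[0.459,-0.049,0,0,0,-12.3],[0.465,-0.0497,0,0,0,-12.3],[0.465,-0.0497,0,0,0,-12.3],[0.465,-0.0497,0.04,0,0,-12.3],[0.465,-0.0497,0.07,0,0,-12.3],[0.465,-0.0497,0.09,0,0,-12.3],[0.465,-0.0497,0.0987,0,0,-12.3],[0.465,-0.0497,0.0987,0,0,-12.3]], jaw=0.7)

```text
time: 27.1
tool_pos: [478.8, 299.7, 45.8]
orientation: [-3.141, 0.0, 1.734]
ft_force: [-0.4, -0.8, 0.8]
gripper_width: 59.9
```

```bash
python3 -c "
from h import *
setc([479,300.7,46,1.734])
f=wristframe('w15')
"
```

```text
t 27.1 pos [478.8 299.7  45.8] rpy [-3.1406e+00  3.0000e-04  1.7337e+00] F [-0.4 -0.8  0.8] w 59.9
```

View pics/w15.png

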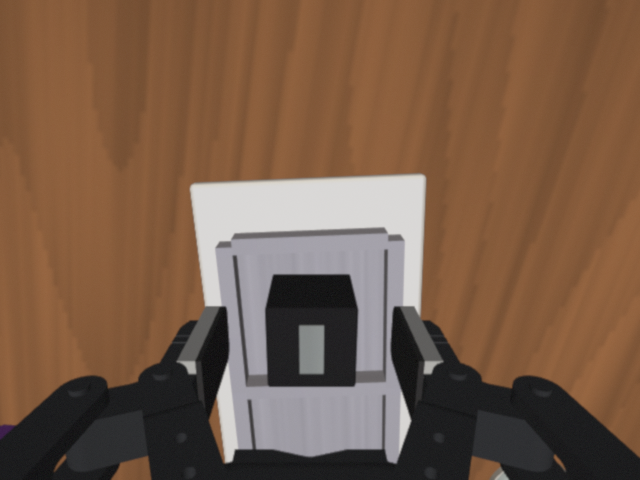

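The square's top is at (311,346), aligned with the jaws and about 2 mm towards +x. I'll correct, grip and lift.

Request:
jog_arm(steps=[[0.0018,0.0005,0,0,0,0],[0.0018,0.0005,0,0,0,0]])

```text
time: 27.4
tool_pos: [479.4, 302.9, 46.9]
orientation: [3.14, -0.0, 1.735]
ft_force: [-1.0, -0.1, 0.7]
gripper_width: 59.9
```

Request:
jog_arm(steps=[[0,0,0,0,0,0],[0,0,0,0,0,0],[0,0,0,0,0,0],[0,0,0,0,0,0],[0,0,0,0,0,0],[0,0,0,0,0,0]], jaw=0, newtons=45)

```text
time: 28.15
tool_pos: [479.1, 302.8, 46.5]
orientation: [3.141, -0.0, 1.735]
ft_force: [-0.6, 1.4, 5.9]
gripper_width: 29.4
```

Request:
jog_arm(steps=[[0,0,-0.01,0,0,0],[0,0,-0.03,0,0,0],[0,0,-0.07,0,0,0],[0,0,-0.1,0,0,0],[0,0,-0.1,0,0,0],[0,0,-0.1,0,0,0]])

```text
time: 28.9
tool_pos: [478.2, 302.3, 145.3]
orientation: [-3.14, 0.0, 1.735]
ft_force: [-1.0, 0.4, -1.2]
gripper_width: 29.0
```

```bash
python3 -c "
from h import *
c=toolshift([479,300.7,46,1.734],1.8,.5,-100);setc(c)
f=wristframe('w16')
print(plan([*pocket(93),146,1.52]))
"
```

```text
t 28.9 pos [478.2 302.3 145.3] rpy [-3.1400e+00  4.0000e-04  1.7351e+00] F [-1.   0.4 -1.2] w 29.0
[np.float64(-0.4062), np.float64(-0.0375), 0.0, 0, 0, np.float64(12.3)]
```

View pics/w16.png

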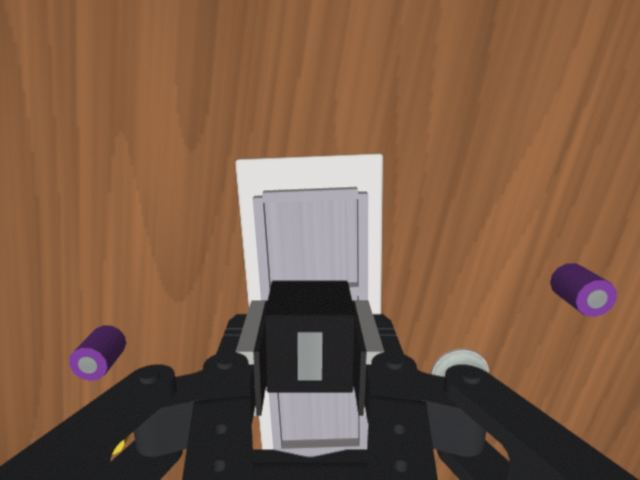

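The square is held squarely. On to the first pocket.

Request:
jog_arm(steps=[[-0.03,-0.0028,0,0,0,2],[-0.07,-0.0065,0,0,0,4],[-0.12,-0.011,0,0,0,6],[-0.17,-0.0157,0,0,0,8],[-0.22,-0.0203,0,0,0,10],[-0.27,-0.025,0,0,0,11],[-0.32,-0.0295,0,0,0,12],[-0.36,-0.033,0,0,0,12.3],[-0.395,-0.0365,0,0,0,12.3],[-0.4062,-0.0375,0,0,0,12.3],[-0.4062,-0.0375,0,0,0,12.3],[-0.4062,-0.0375,0,0,0,12.3],[-0.4062,-0.0375,0.03,0,0,12.3],[-0.4062,-0.0375,0.06,0,0,12.3],[-0.4062,-0.0375,0.08,0,0,12.3],[-0.4062,-0.0375,0.092,0,0,12.3],[-0.4062,-0.0375,0.097,0,0,12.3],[-0.4062,-0.0375,0.097,0,0,12.3]])

```text
time: 31.2
tool_pos: [508.5, -104.0, 49.2]
orientation: [3.141, 0.0, 1.521]
ft_force: [-0.6, 0.1, -0.5]
gripper_width: 29.5
```

```bash
python3 -c "
from h import *
setc([*pocket(93),49,1.52])
f=wristframe('w17')
"
```

```text
t 31.2 pos [ 508.5 -104.    49.2] rpy [3.1413e+00 1.0000e-04 1.5210e+00] F [-0.6  0.1 -0.5] w 29.5
```

View pics/w17.png

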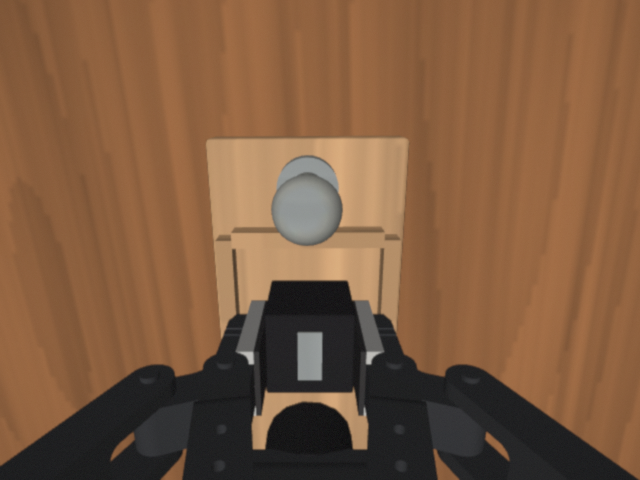

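It is centred over the pocket next to the post. I'll lower, release and lift.

Request:
jog_arm(steps=[[0,0,0.001,0,0,0],[0,0,0.002,0,0,0],[0,0,0.003,0,0,0],[0,0,0.0033,0,0,0],[0,0,0.0033,0,0,0]])

```text
time: 31.88
tool_pos: [508.5, -104.4, 46.5]
orientation: [3.141, 0.0, 1.52]
ft_force: [-0.2, -0.3, 6.0]
gripper_width: 29.5
```

Request:
jog_arm(steps=[[0,0,0,0,0,0],[0,0,0,0,0,0],[0,0,0,0,0,0],[0,0,0,0,0,0]], jaw=0.65)

```text
time: 32.38
tool_pos: [508.3, -104.2, 45.6]
orientation: [-3.141, -0.0, 1.521]
ft_force: [-0.4, 0.1, -0.5]
gripper_width: 55.6
```

Request:
jog_arm(steps=[[0,0,-0.01,0,0,0],[0,0,-0.03,0,0,0],[0,0,-0.07,0,0,0],[-0.06,0,-0.12,0,0,0],[-0.12,0,-0.17,0,0,0],[-0.15,0,-0.18,0,0,0],[-0.15,0,-0.18,0,0,0],[-0.15,0,-0.18,0,0,0],[-0.15,0,-0.18,0,0,0]])

```text
time: 33.5
tool_pos: [500.0, -252.2, 224.8]
orientation: [-3.139, -0.002, 1.522]
ft_force: [0.3, 0.3, -0.8]
gripper_width: 55.7
```

```bash
python3 - <<'E'
from h import *
f=wristframe('w18')
from rig import grab_frame
for n,b in(("top",(150,190,500,300)),("scene",(90,140,470,370))):
    g=grab_frame(n);v=g["pixels"][b[1]:b[3],b[0]:b[2],::-1];cv2.imwrite(f"pics/{n}_end.png",cv2.resize(v,None,fx=2.1,fy=2.1,interpolation=cv2.INTER_CUBIC))
E
```

```text
t 33.5 pos [ 500.  -252.2  224.8] rpy [-3.1390e+00 -2.0000e-03  1.5218e+00] F [ 0.3  0.3 -0.8] w 55.7
```

View pics/w18.png

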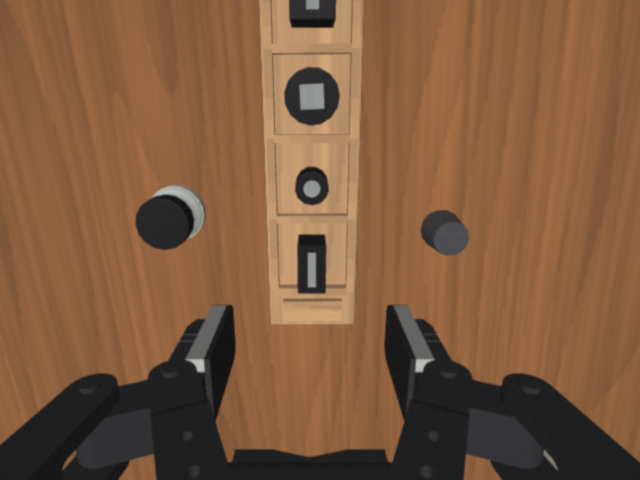

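View pics/scene_end.png

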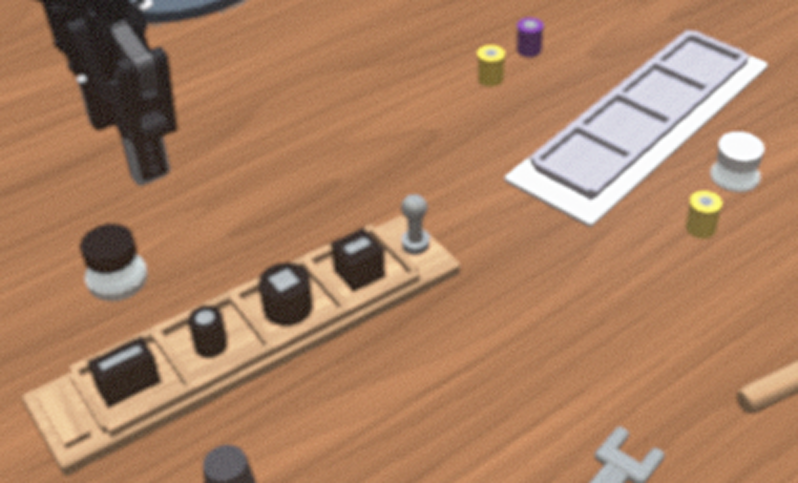

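The scene view shows all four upright with their inlays up. From the post: square (358,258), large round (286,293), small round (208,330), oblong (124,370). The tray is empty and the gripper is clear, so I'm handing in.

```bash
python3 -c "
from rig import *
print(close_job())"
```

```text
the job is handed in; nothing more can be done
None
```

I moved all four mounts into the rack in the order asked and handed the job in at about 34 s, against the 88 s limit. From the post outward the pockets now hold the square, the large round, the small round and the oblong.

- **Final pictures:** the wrist and scene views show each mount upright, inlay up and inside its own pocket. The tray is empty, the gripper is clear, and the purple and yellow look-alikes were not touched.
- **Forces:** the wrist force readings stayed near 6 N or less. Each mount was lowered until it met light contact with the pocket floor (4–6 N) before release.
- **Disagreements:** the first top-camera positions of the mounts and the rack were up to about 9 mm and 2–3 mm off the wrist-camera ones. I used the wrist values and corrected at each grasp. The gripper opening also read low on all four mounts, most on the rounds (22 mm on the 25 mm one, 35.6 mm on the 38 mm one), though every mount was held and placed square.

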